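Set the splitter for a shared batch

TASK

A batch of dried fruit is about to be poured over the two-way splitter and must run evenly into both pans. First slide the loose pan along the table, without lifting or tipping it, until it stands centred in the empty ring marked under the chute that has no pan; then take the flap by its bar, swing it up to upright, its balance point, without letting it go over to the other side, and finish while still gripping it there with the fingers. Leave everything else where it is.

Things in the scene. Friction and masses are not known exactly. Their poses are not given: they have to be found in the camera images.
- splitter: fixed steel stand, the two-way splitter. Base plate 170 (x) x 140 (y) x 8 mm; two chutes slope down from its ridge to its -y and +y sides, their lips ending 95 mm from the centre, with the underside at least 65 mm above the table. A flat dark ring, 141 mm across outside and 127 mm inside, is marked on the table under each lip, centred 140 mm from the stand's centre on its -y and +y sides. Origin: centre of the base, on the table; z up, x along the flap's hinge
- hinge (a point): middle of the flap's hinge axis, 130 mm above the table over the stand's centre; the axis runs along the stand's x
- flap (a joint): lean of the flap in rad: 0 upright, the balance point; negative leans to the stand's -y side, positive to its +y side; stops at -0.75 and +0.75. It starts lying on the stop at -0.75 (over the empty ring) and has no spring and almost no friction: let go anywhere off upright it falls. Flap about 0.2 kg
- flap_bar (a point): centre of the flap's grip, a round bar 12 mm in diameter parallel to the hinge and 125 mm from it. It is the top of an open loop: 88 mm of free bar between the loop's two legs, and 39 mm free between the bar and the upper edge of the flap's 4 mm thick plate. Its axes are the flap's: x along the bar, z from the hinge to the bar
- pan_center (a point): centre (half-way up) of the loose round steel pan that is to be moved: open on top, upright wall, 120 mm outside diameter, 55 mm tall, wall 3 mm, about 0.3 kg
- spot (a point): on the table, centre of the empty ring on the stand's -y side, where the pan belongs
- pan: the same loose pan; origin at the centre of its underside
- set_pan: the second, identical pan, already standing in the ring on the +y side; leave it. Origin: centre of its underside
- jar: glass jar, 70 mm across, 110 mm tall; bystander. Origin: centre of underside
- tin: small metal can, 64 mm across, 80 mm tall; bystander. Origin: centre of underside
- cards: stack of flat paper cards, 100 x 150 x 24 mm tall; bystander. Origin: centre of underside
- label_roll: roll of labels lying flat, 80 mm across, 30 mm tall; bystander. Origin: centre of underside
- pod_a: dried fruit pod, about 60 x 23 x 23 mm; bystander. Origin: centre of underside
- pod_b: dried fruit pod, as pod_a; bystander. Origin: centre of underside
- scoop: steel scoop: blade 90 x 60 mm with 35 mm sides along its +x, handle 90 mm long along its -x; bystander. Origin: where blade and handle meet, underside
There are look-alikes about, which are no part of the job. Leave any brown, green or purple look-alike of the pan alone.

How it is judged:
By the outcome, as a careful person would: the job done as asked, in the order asked, and still so for the second after the job is handed in, while the arm keeps its last pose, push and grip.
It also fails if it takes over 50 s, if anything falls off the work surface, if the arm or the gripper's body presses on something with over 40 N, if the wrist force passes 120 N, or if a joint passes its speed limit or range.

ROBOT

A 6-joint arm with a two-finger parallel gripper is mounted at the origin on the work surface. World frame = base frame: x ahead of the robot, y to its left, z up, the work surface at z = 0. Lengths are in m, angles in rad, forces in N, time in s.
With the tool pointing down it reaches from about 0.25 to 0.725 m from the base axis. Payload 9.7 kg.
Tool frame: the origin (TCP) lies between the finger pads; the fingertips stand 17 mm ahead of it and the grasp point (between the pads) lies 2 mm behind it; z points along the fingers, y is the direction in which the jaws open and shut (so a half turn about z gives the same grasp; the last joint's range is limited). The gripper opens to 85 mm and grips with 20 to 120 N. Pads are 22 mm wide; open, the fingers measure 114 mm over their backs; the gripper's body (76 mm by 85 mm) begins 54 mm behind the grasp point. The pads swing forward as they close: fully open they stand 13 mm farther back than shut.
Start: joints at [1.295, 0.087, 0.176, 1.66, 0, 1.571], TCP at [0.15, 0.529, 0.248] pointing down, gripper open.
Joint ranges: [-3.13, 3.13], [-0.85, 1.81], [-1.15, 1.24], [-2.2, 2.28], [-1.44, 1.52], [-3.14, 3.14]. Speed limits (rad/s): [2.22, 2.22, 2.57, 3.14, 3.14, 3.14].

INTERFACE

Orientations are given as a rotation vector (axis times angle).
In Python, from workcell import env gives the robot as it stands. The module is installed in compiled form; this text tells all that it offers.
- The arm moves only by the tool drive_tool, never from a script. Its argument "deltas" is a list that holds one entry, the list of rows, each a list of 7 numbers: the shift along the tool's x, y, z in units of 60 mm (1.0 is 60 mm), then the turn, a rotation vector about the tool's x, y, z in units of 8 degrees (1.0 is 8 degrees), then the closure in counts, from 0 (fully open) to 255 (shut). In form: [[[dx, dy, dz, ax, ay, az, grip], ...]]. A call has 1 to 10 rows; each row shifts and turns the commanded pose from where the row before left it, along the tool's axes as they then stand; what a row does not reach is not made up. A row lasts 1/8 s, in which the tool goes at most 62.5 mm and 10.7 degrees, less where a joint would pass 70% of its speed; a pose out of reach is approached as far as the arm can. A call is refused whole if a number of a shift passes 1 or a number of a turn 1, either way. A call with a gripper value outside its range is refused whole. The fingers move at their own pace and stop on an object; the grip force is fixed at half the most. Time passes only in rows, so rows that do not move let the fingers close. It gives the time, the measured TCP pose, the force and the opening at its end, in the units of the state.
- env.get_state(): the state, without advancing time (a new reading comes with each control period).
- env.capture(name): name is "scene" or "top" or "wrist"; returns a dict with "pixels" (384x512x3 uint8, red, green, blue), "fov_y" (degrees; the focal length in pixels is half the picture's height over the tangent of half this angle, whatever the lens; pixels are square), "cx", "cy" (the principal point, pixels), "k1" (the pictures are not rectified: a ray, as slopes to the right and down, at radius r is drawn at 1 + k1 r^2 times it, then the intrinsics apply), "view" (4x4, takes a point from world to camera coordinates); the wrist camera has in their place "tool_from_camera" (4x4, takes a point from camera to tool coordinates, whose origin is the TCP and whose axes are the flange's). Camera axes: x right, y up, looking along -z (the intrinsics and any distortion apply to the point x, -y, -z); pixel columns grow to the right and rows downward; lengths in m; the calibration is good to about 2 mm. A picture is of the moment at which its call begins: read the wrist's pose just before it. There is no depth.
- env.sign_off(): hands the job in, once; it reports no verdict.
The state is a dict: "clock": time; "joints": joint angles; "dq": joint speeds; "effort": joint torques, N m; "eef_pos": TCP position; "tcp_rot": TCP orientation; "ft_force": force on the tool from outside, world axes, zero at the start; "wrist_torque": the same for the moment, N m; "gripper_width": opening from 0.0 (shut) to 1.0 (fully open).
Only numpy, scipy, OpenCV 4.12 (cv2) and the standard library are available. Lean on these libraries where they do the work, as an engineer would, in place of code of your own. Each camera call takes 0.05 s, during which the arm holds its last target. There are 200 camera calls.

## Working session

There is one attempt and no reset: what is moved stays moved. The work goes in short steps, Python scripts to look and compute and a tool call to move; the robot and the scene stay as the last step left them, time stands still between calls to the robot, and variables do not carry over. Pictures are saved under pics/ and viewed, about 8 in all and at most 12, crops included, and the job is handed in when it is done.

Besides the shell and the picture viewer there is one more tool, called after "Emit:" as name(argument=value, ...), one argument or row to a line, values as JSON. drive_tool: Moves the arm, as the interface text tells. Its arguments: {"type":"object","properties":{"deltas":{"type":"array"}},"required":["deltas"]}

```bash
mkdir -p pics; cat > h.py <<'E'
import numpy as np, cv2
from scipy.spatial.transform import Rotation as R
from workcell import env
def cap(n,save=None):
    s=env.get_state(); c=env.capture(n); c['s']=s
    if save: cv2.imwrite('pics/'+save+'.png',c['pixels'][:,:,::-1])
    if 'view' in c: c['w_from_c']=np.linalg.inv(c['view'])
    else:
        T=np.eye(4);T[:3,:3]=R.from_rotvec(s['tcp_rot']).as_matrix();T[:3,3]=s['eef_pos']
        c['w_from_c']=T@np.array(c['tool_from_camera'])
    return c
def K(c):
    f=c['pixels'].shape[0]/2/np.tan(np.radians(c['fov_y'])/2)
    return np.array([[f,0,c['cx']],[0,f,c['cy']],[0,0,1.]]),np.array([c['k1'],0,0,0,0.])
def rays(c,px):
    k,d=K(c); p=cv2.undistortPoints(np.array(px,float).reshape(-1,1,2),k,d).reshape(-1,2)
    v=np.c_[p[:,0],-p[:,1],-np.ones(len(p))]; T=c['w_from_c']
    return T[:3,3],v@T[:3,:3].T
def onz(c,px,z):
    o,v=rays(c,px); return o+v*((z-o[2])/v[:,2])[:,None]
def proj(c,P):
    k,d=K(c); T=np.linalg.inv(c['w_from_c']); q=np.atleast_2d(P)@T[:3,:3].T+T[:3,3]
    q=q*[1,-1,-1]; return cv2.projectPoints(q,np.zeros(3),np.zeros(3),k,d)[0].reshape(-1,2)
E
python3 - <<'E'
from h import *
a=cap('scene','scene');b=cap('top','top');w=cap('wrist')
for c in(a,b): print(c['fov_y'],c['k1'],c['w_from_c'].round(3))
print(w['tool_from_camera'],env.get_state())
E
```

```text
49.93822866601783 -0.15311096985538125 [[ 0.574 -0.653  0.493  1.193]
 [ 0.819  0.455 -0.351 -0.522]
 [ 0.005  0.605  0.796  1.234]
 [ 0.     0.     0.     1.   ]]
51.54255838433773 -0.1083276328962761 [[-1.000e-03  9.790e-01 -2.040e-01  3.460e-01]
 [-1.000e+00 -0.000e+00  4.000e-03 -3.100e-02]
 [ 4.000e-03  2.040e-01  9.790e-01  1.171e+00]
 [ 0.000e+00  0.000e+00  0.000e+00  1.000e+00]]
[[-1.73092636e-05  9.49685527e-01  3.13205045e-01  8.10577880e-02]
 [ 9.99999964e-01  1.00021339e-04 -2.48015019e-04 -2.21779033e-04]
 [-2.66863462e-04  3.13205029e-01 -9.49685494e-01 -1.25037760e-01]
 [ 0.00000000e+00  0.00000000e+00  0.00000000e+00  1.00000000e+00]] {'clock': 0.15, 'joints': array([1.29494228e+00, 8.73513221e-02, 1.75346729e-01, 1.65978934e+00,
       4.19593929e-06, 1.57080978e+00]), 'dq': array([ 0.00133384, -0.00231854,  0.00270507,  0.00104168,  0.00047568,
        0.00171025]), 'effort': array([-1.77994254e-03, -5.20763540e+01,  4.65045011e+01,  1.38025533e-02,
       -6.46243984e-05,  2.16877908e-05]), 'eef_pos': array([0.14976322, 0.52907027, 0.24775194]), 'tcp_rot': array([-4.31939415e-01, -3.11161413e+00,  1.55118723e-03]), 'ft_force': array([-0.65579681, -0.74765361, -1.07771318]), 'wrist_torque': array([ 0.00205919,  0.00817292, -0.00101049]), 'gripper_width': 0.9999356449642685}
```

View pics/scene.png

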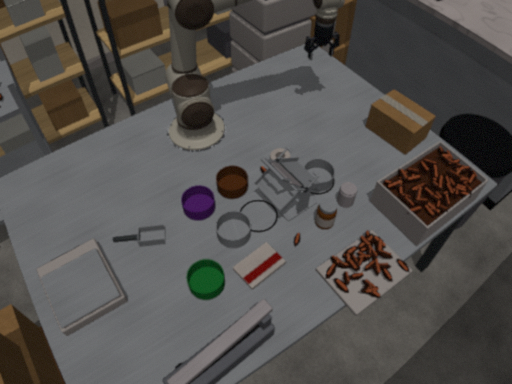

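View pics/top.png

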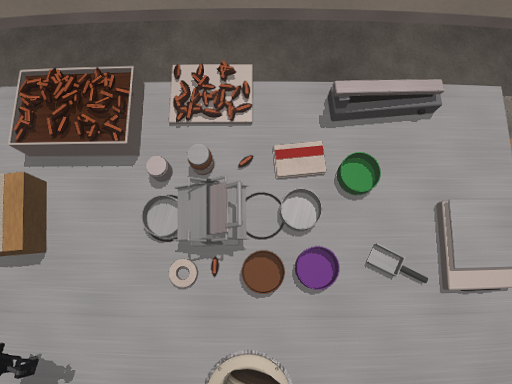

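Top view: the splitter is at (212,213) and the set pan in its ring at (165,217). The empty ring is at (262,215). Candidates for the loose pan: steel pan (300,210), brown (263,272), purple (317,268), green (359,173). By the description it is the steel one at (300,210). I'll check that in one crop and measure.

```bash
python3 - <<'E'
from h import *
b=cap('top');im=b['pixels'];g=im[:,:,::-1]
crop=cv2.resize(g[150:290,130:350],None,fx=3.6,fy=3.6,interpolation=cv2.INTER_CUBIC);cv2.imwrite('pics/c1.png',crop)
for n,p,z in [('ring',(262,215),0),('pan rim',(300,210),.055),('set',(165,217),.055),('stand',(212,213),.1),('flapbar?',(241,211),.221)]: print(n,onz(b,[p],z)[0].round(3))
E
```

```text
ring [ 0.515 -0.039  0.   ]
pan rim [ 0.521 -0.146  0.055]
set [0.501 0.238 0.055]
stand [0.506 0.098 0.1  ]
flapbar? [0.493 0.013 0.221]
```

View pics/c1.png

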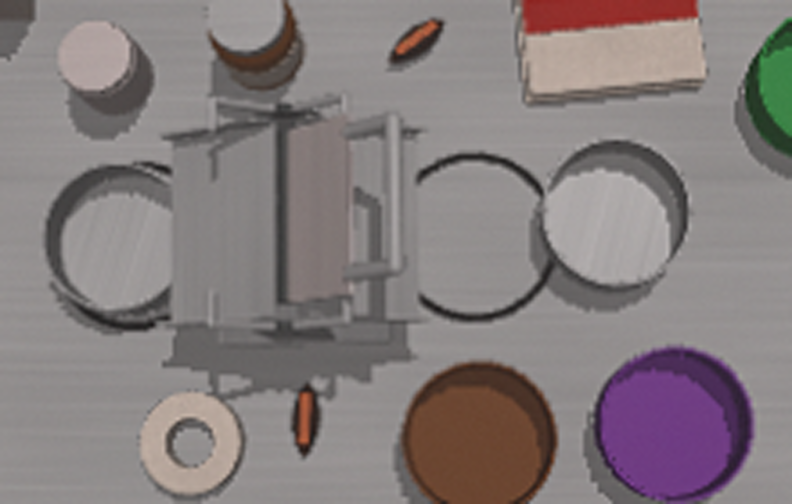

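The loose steel pan at crop (615,213) is confirmed, upright and slightly over the ring's edge. The ring is at crop (473,236), the flap bar at crop x≈395, and the splitter is yawed about +3°. Next I'll move the wrist camera over the pan and ring.

Emit:
drive_tool(
  deltas=[
    [[0, 0, -0.85, 0, 0, -0.78, 0], [0, 0, -0.85, 0, 0, -0.78, 0], [0, 0, 0, 0, 0, -0.77, 0], [-0.43, -0.85, 0.06, 0, 0, 0, 0], [-0.43, -0.85, 0.06, 0, 0, 0, 0], [-0.43, -0.85, 0.06, 0, 0, 0, 0], [-0.43, -0.85, 0.06, 0, 0, 0, 0], [-0.43, -0.85, 0.06, 0, 0, 0, 0], [-0.43, -0.85, 0.06, 0, 0, 0, 0], [-0.43, -0.85, 0.06, 0, 0, 0, 0]],
  ],
)

```text
clock: 1.45
eef_pos: [0.3483, 0.1799, 0.325]
tcp_rot: [-0.078, 3.14, 0.0]
ft_force: [1.1, -0.7, 0.1]
gripper_width: 0.997
```

Emit:
drive_tool(
  deltas=[
    [[-0.43, -0.85, 0.06, 0, 0, 0, 0], [-0.43, -0.85, 0.06, 0, 0, 0, 0], [-0.43, -0.85, 0.06, 0, 0, 0, 0], [-0.43, -0.85, 0.06, 0, 0, 0, 0], [-0.43, -0.85, 0.06, 0, 0, 0, 0], [-0.43, -0.85, 0.06, 0, 0, 0, 0], [0, 0, 0, 0, 0, 0, 0], [0, 0, 0, 0, 0, 0, 0]],
  ],
)

```text
clock: 2.45
eef_pos: [0.5173, -0.1163, 0.3033]
tcp_rot: [0.077, -3.14, -0.001]
ft_force: [-0.2, 1.2, 0.4]
gripper_width: 1.004
```

```bash
python3 - <<'E'
from h import *
w=cap('wrist','w1');s=w['s'];print(s['clock'],s['eef_pos'],R.from_rotvec(s['tcp_rot']).as_matrix().round(3),s['joints'])
for P in [(.515,-.039,0),(.521,-.146,.055)]: print(proj(w,P))
np.save('w1.npy',w,allow_pickle=True)
E
```

```text
2.45 [ 0.51733847 -0.11627892  0.30329141] [[-0.999 -0.049 -0.001]
 [-0.049  0.999  0.   ]
 [ 0.001  0.    -1.   ]] [-2.21186169e-01  6.85341756e-02  2.64601236e-01  1.76771418e+00
  1.91185369e-04 -2.70100287e-01]
[[311.50225436 149.96379481]]
[[230.07794781 159.30337882]]
```

View pics/w1.png

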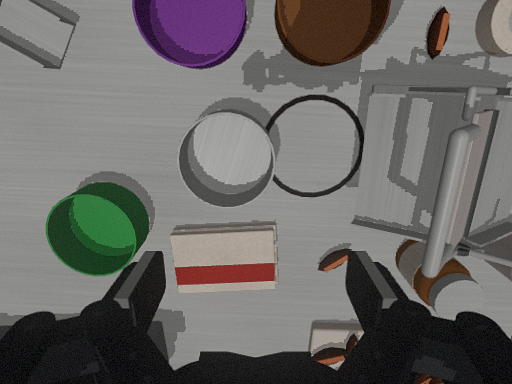

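The wrist view shows the empty ring at (316,146), the steel pan rim at (227,158), cards at (225,258) and the green look-alike at (98,228). The flap bar runs from (465,135) to (432,275). Next I'll fit these precisely.

```bash
cat > fit.py <<'E'
from h import *
def circ(P):
    A=np.c_[2*P[:,:2],np.ones(len(P))];x=np.linalg.lstsq(A,(P[:,:2]**2).sum(1),rcond=None)[0]
    return x[:2],np.sqrt(x[2]+x[:2]@x[:2])
def rob(P,t=.003):
    m=np.ones(len(P),bool)
    for _ in range(8):
        c,r=circ(P[m]);e=abs(np.hypot(*(P[:,:2]-c).T)-r);m=e<max(t,np.median(e)*1.5)
    return c,r,m.sum()
def ringfit(c,c0,z=0,r0=.067,tol=.018,th=60):
    g=cv2.cvtColor(c['pixels'],cv2.COLOR_RGB2GRAY);v,u=np.nonzero(g<th);P=onz(c,np.c_[u,v],z)
    d=np.hypot(*(P[:,:2]-c0).T);return rob(P[abs(d-r0)<tol],.0045)
def rimfit(c,c0,z=.055,r0=.06,tol=.012):
    # strongest radial edge near outer rim, per direction, on the rim plane
    g=cv2.GaussianBlur(cv2.cvtColor(c['pixels'],cv2.COLOR_RGB2GRAY),(0,0),.8).astype(np.float32)
    out=[]
    rr=np.arange(r0-tol,r0+tol,.0005)
    for a in np.radians(np.arange(0,360,4)):
        P=np.c_[c0[0]+rr*np.cos(a),c0[1]+rr*np.sin(a),np.full(len(rr),z)];q=proj(c,P).astype(np.float32)
        l=cv2.remap(g,q[None,:,0],q[None,:,1],1)[0];d=np.gradient(l);i=np.argmax(-d) # bright rim -> darker outside
        if -d[i]>1: out.append(P[i])
    return rob(np.array(out),.002)
E
python3 - <<'E'
from fit import *
w=np.load('w1.npy',allow_pickle=True).item()
r0=onz(w,[(316,146)],0)[0][:2];p0=onz(w,[(227,158)],.055)[0][:2]
print(r0,p0)
ring=ringfit(w,r0);print('ring',ring)
p=rimfit(w,p0);print('pan',p,rimfit(w,p[0],tol=.008))
# green, cards by colour
h=cv2.cvtColor(w['pixels'],cv2.COLOR_RGB2HSV)
m=((h[...,0]>45)&(h[...,0]<80)&(h[...,1]>100)).astype(np.uint8);v,u=np.nonzero(m)
print('green',onz(w,[(u.mean(),v.mean())],.03),'cards corner',onz(w,[(173,232),(275,225)],.024))
print('bar ends',onz(w,[(466,135),(432,275)],.221))
E
```

```text
[ 0.50926074 -0.03343815] [ 0.51958357 -0.14972753]
ring (array([ 0.51217214, -0.03812888]), np.float64(0.06720875043448188), np.int64(1120))
pan (array([ 0.51550991, -0.14787249]), np.float64(0.050131651343603416), np.int64(58)) (array([ 0.52520746, -0.15105482]), np.float64(0.05963800877374004), np.int64(40))
green [[ 0.64715961 -0.31278371  0.03      ]] cards corner [[ 0.63601672 -0.22577791  0.024     ]
 [ 0.61827152 -0.08337818  0.024     ]]
bar ends [[0.45929584 0.01997977 0.221     ]
 [0.56568324 0.02123329 0.221     ]]
```

Emit:
drive_tool(
  deltas=[
    [[-0.05, -0.76, 0.4, 0, 0, 0, 110], [-0.05, -0.76, 0.4, 0, 0, 0, 110], [0, 0, 0.8, 0, 0, 0, 110], [0, 0, 0.8, 0, 0, 0, 110], [0, 0, 0.6, 0, 0, 0, 110], [0, 0, 0.4, 0, 0, 0, 110], [0, 0, 0.2, 0, 0, 0, 110], [0, 0, 0, 0, 0, 0, 110]],
  ],
)

```text
clock: 3.5
eef_pos: [0.528, -0.2064, 0.0878]
tcp_rot: [-0.079, 3.141, 0.0]
ft_force: [0.3, 1.1, 0.4]
gripper_width: 0.57
```

```bash
python3 - <<'E'
from h import *
w=cap('wrist','w2');s=w['s'];print(s['clock'],s['eef_pos'],s['gripper_width'],s['ft_force'])
E
```

```text
3.5 [ 0.52803288 -0.20637065  0.08775208] 0.5696211349810337 [0.28321759 1.1273516  0.43353088]
```

View pics/w2.png

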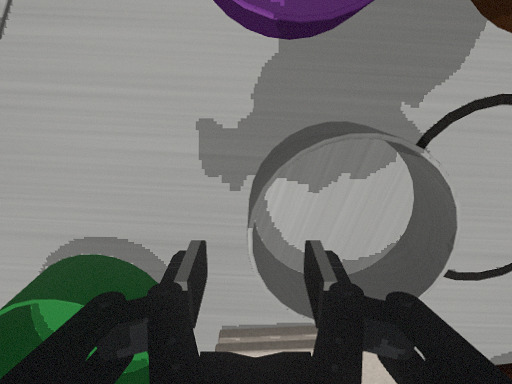

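The fingers at (190,270) and (325,270) straddle the pan's outer wall at (252,220), and the green pan is clear. Next I'll lower and close.

Emit:
drive_tool(
  deltas=[
    [[0, 0, 0.4, 0, 0, 0, 110], [0, 0, 0.38, 0, 0, 0, 110], [0, 0, 0, 0, 0, 0, 110], [0, 0, 0, 0, 0, 0, 160], [0, 0, 0, 0, 0, 0, 200], [0, 0, 0, 0, 0, 0, 255], [0, 0, 0, 0, 0, 0, 255], [0, 0, 0, 0, 0, 0, 255]],
  ],
)

```text
clock: 4.55
eef_pos: [0.5286, -0.2075, 0.0418]
tcp_rot: [-0.078, 3.139, -0.001]
ft_force: [-1.5, -1.3, 5.9]
gripper_width: 0.045
```

```bash
python3 - <<'E'
from fit import *
w=cap('wrist','w3');s=w['s'];print(s['clock'],s['eef_pos'],s['gripper_width'],s['ft_force'])
t=cap('top','t3')
for c0 in [(.524,-.15)]: 
  a=rimfit(t,c0,tol=.01); print(a)
  a=rimfit(w,c0,tol=.01); print(a)
print('ring top',ringfit(t,np.array([.512,-.038]),th=70))
print(ringfit(t,np.array([.501,.238]),th=70))
E
```

```text
4.55 [ 0.52861198 -0.20745615  0.04182863] 0.04514630642454777 [-1.45403725 -1.32387627  5.93007381]
(array([ 0.52238211, -0.14466074]), np.float64(0.0531283490441095), np.int64(40))
(array([ 0.5270843 , -0.15317613]), np.float64(0.05810303183488917), np.int64(53))
ring top (array([ 0.51427568, -0.03653408]), np.float64(0.06731112460718125), np.int64(138))
(array([0.5067844 , 0.24714387]), np.float64(0.06687758422455581), np.int64(162))
```

View pics/w3.png

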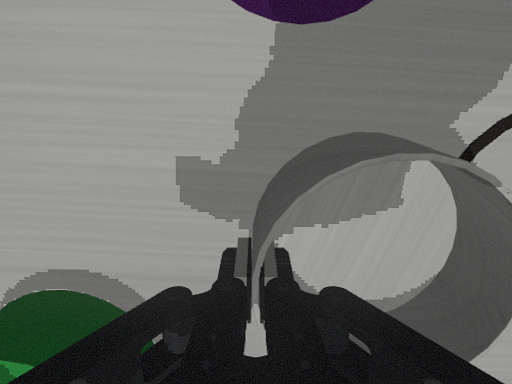

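The wall is held between the pads at (255,270), with the pan flat. Next I'll slide it toward the ring.

Emit:
drive_tool(
  deltas=[
    [[0.01, 0.12, 0, 0, 0, 0, 255], [0.015, 0.24, 0, 0, 0, 0, 255], [0.015, 0.24, 0, 0, 0, 0, 255], [0.015, 0.24, 0, 0, 0, 0, 255], [0.015, 0.24, 0, 0, 0, 0, 255], [0.015, 0.24, 0, 0, 0, 0, 255], [0.015, 0.24, 0, 0, 0, 0, 255], [0.01, 0.2, 0, 0, 0, 0, 255], [0.0, 0.12, 0, 0, 0, 0, 255], [0, 0, 0, 0, 0, 0, 255]],
  ],
)

```text
clock: 5.9
eef_pos: [0.5166, -0.0944, 0.0418]
tcp_rot: [-0.079, 3.139, -0.0]
ft_force: [-0.1, 0.9, 6.0]
gripper_width: 0.047
```

```bash
python3 - <<'E'
from fit import *
t=cap('top');s=t['s'];print(s['clock'],s['eef_pos'],s['gripper_width'],s['ft_force'])
w=cap('wrist');cr=cv2.resize(t['pixels'][165:265,200:310,::-1],None,fx=4.5,fy=4.5,interpolation=2)
W=cv2.resize(w['pixels'][:,:,::-1],(600,450)) [:,290:]
W=cv2.copyMakeBorder(w['pixels'][100:384,212:,::-1],0,450-284,0,0,0)
cv2.imwrite('pics/c4.png',np.hstack([cr,W]))
E
```

```text
5.9 [ 0.51657758 -0.0944219   0.04181815] 0.04677911927079216 [-0.10570751  0.86681887  6.01689089]
```

View pics/c4.png

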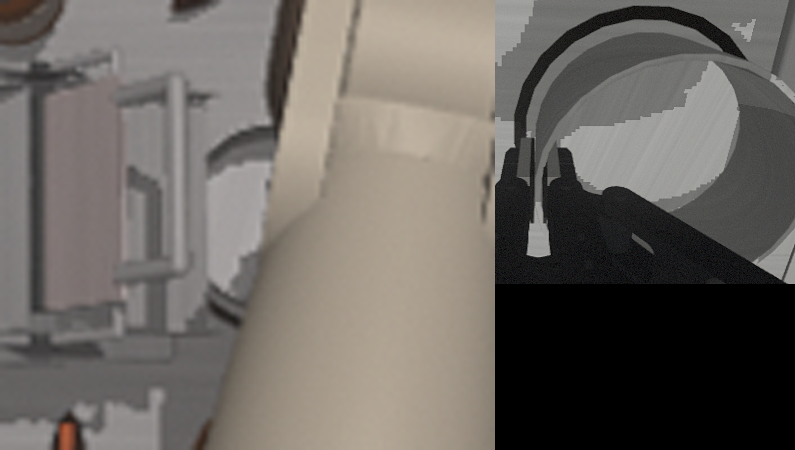

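Emit:
drive_tool(
  deltas=[
    [[0, 0, 0, 0, 0, 0, 110], [0, 0, 0, 0, 0, 0, 110], [0, 0, 0, 0, 0, 0, 110], [0, 0, -0.3, 0, 0, 0, 110], [0, 0, -0.6, 0, 0, 0, 110], [0, 0, -0.9, 0, 0, 0, 110], [0, -0.3, -0.9, 0, 0, 0, 60], [0, 0, -0.9, 0, 0, 0, 0], [0, 0, -0.6, 0, 0, 0, 0], [0, 0, 0, 0, 0, 0, 0]],
  ],
)

```text
clock: 7.25
eef_pos: [0.5174, -0.113, 0.2969]
tcp_rot: [-0.077, 3.135, -0.002]
ft_force: [0.1, 0.5, -1.0]
gripper_width: 1.001
```

```bash
python3 - <<'E'
from fit import *
w=cap('wrist');s=w['s'];print(s['clock'],s['eef_pos'],s['gripper_width'],s['ft_force'])
t=cap('top'); np.save('w5.npy',w,allow_pickle=True);np.save('t5.npy',t,allow_pickle=True)
print(proj(w,[(.513,-.0375,0)]))
c=w['pixels'][60:260,190:512,::-1]
cv2.imwrite('pics/c5.png',cv2.resize(c,None,fx=2.45,fy=2.45,interpolation=2))
print('ring',ringfit(w,np.array([.512,-.038])))
for c0 in[(.513,-.0375),(.509,-.035),(.516,-.041)]: print(rimfit(w,c0,tol=.009))
E
```

```text
7.25 [ 0.51741376 -0.11300877  0.29691346] 1.0008828741116873 [ 0.07103787  0.52529714 -0.96522645]
[[311.6826214  147.89857555]]
ring (array([ 0.51226953, -0.03781203]), np.float64(0.06746617206240839), np.int64(780))
(array([ 0.51444814, -0.03673273]), np.float64(0.05964518184122112), np.int64(30))
(array([ 0.50613899, -0.04207465]), np.float64(0.05585264704418897), np.int64(53))
(array([ 0.50246274, -0.0487436 ]), np.float64(0.05546023601261145), np.int64(28))
```

View pics/c5.png

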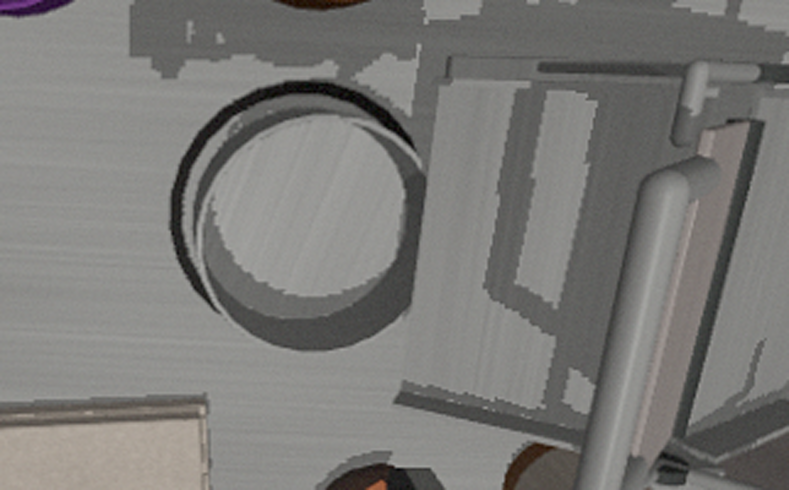

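The pan sits inside the ring at crop (307,225), and the rim fit agrees within about 2.5 mm. I'll check the base circle by overlay and measure the stand yaw and bar.

```bash
python3 - <<'E'
from fit import *
w=np.load('w5.npy',allow_pickle=True).item();t=np.load('t5.npy',allow_pickle=True).item()
f=lambda p:np.array(p)/2.45+[190,60]
b=onz(w,f([(665,185),(612,440)]),.2215);l=onz(w,f([(400,400),(447,80)]),.07)
for q in(b,l): d=q[1]-q[0];print(q.round(4),'yaw',np.arctan(d[1]/d[0]))
# bar midpoint in top view: ends of bar
tb=onz(t,np.array([(395,115),(397,272)])/3.6+[130,150],.2215);d=tb[1]-tb[0];print('top',tb.round(4),tb.mean(0),np.arctan(d[1]/d[0]))
a=np.radians(np.arange(0,360,2))
S=4;x0,y0=255,85
im=cv2.resize(w['pixels'][y0:215,x0:375,::-1],None,fx=S,fy=S,interpolation=2)
for c,r,z,col in[((.5145,-.037),.06,.055,(0,0,255)),((.5145,-.037),.06,0,(255,0,0)),((.5122,-.038),.0635,0,(0,255,0))]:
    q=proj(w,np.c_[c[0]+r*np.cos(a),c[1]+r*np.sin(a),0*a+z]);
    cv2.polylines(im,[((q-[x0,y0]+.5)*S).astype(int)],True,col,1)
# same on the top view, minus arm if clear
S2=7;u0,v0=232,185;it=cv2.resize(t['pixels'][v0:v0+60,u0:u0+60,::-1],None,fx=S2,fy=S2,interpolation=2)
it=cv2.copyMakeBorder(it[:im.shape[0]],0,max(0,im.shape[0]-it.shape[0]),0,0,0) 
cv2.imwrite('pics/c6.png',im)
E
```

```text
[[0.4595 0.0152 0.2215]
 [0.5329 0.0186 0.2215]] yaw 0.04611965787038978
[[0.5896 0.0096 0.07  ]
 [0.4376 0.0078 0.07  ]] yaw 0.011663203532772797
top [[0.5646 0.0172 0.2215]
 [0.4573 0.0149 0.2215]] [0.51098626 0.01605969 0.2215    ] 0.021685567188634847
```

View pics/c6.png

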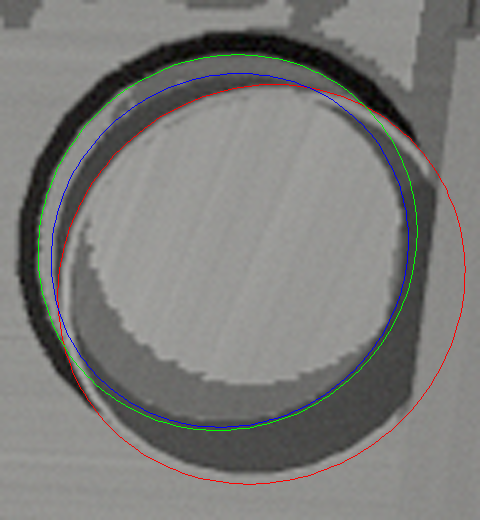

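```bash
python3 - <<'E'
from fit import *
w=np.load('w5.npy',allow_pickle=True).item();t=np.load('t5.npy',allow_pickle=True).item()
q=np.array([(250,475),(170,458),(330,460),(100,412),(60,300),(435,180),(405,408)])/4+[255,85]-.5
P=onz(w,q,.055);print(circ(P))
# floor of the pan (bright, inner corner at lower-left hidden; visible upper boundary) ; rim fit at free radius with edges bright->dark inside
for c0 in [(.5125,-.0385)]:
  for r in(.057,.0585,.06): print(r,rimfit(w,c0,r0=r,tol=.005))
S=8;u0,v0=232,180
it=cv2.resize(t['pixels'][v0:v0+70,u0:u0+70,::-1],None,fx=S,fy=S,interpolation=2)
a=np.radians(np.arange(0,360,2))
for c,r,z,col in[((.5125,-.0385),.06,.055,(0,0,255)),((.5125,-.0385),.06,0,(255,0,0)),((.513,-.0375),.0635,0,(0,255,0))]:
    p=proj(t,np.c_[c[0]+r*np.cos(a),c[1]+r*np.sin(a),0*a+z]);cv2.polylines(it,[((p-[u0,v0]+.5)*S).astype(int)],True,col,1)
cv2.imwrite('pics/c7.png',it)
E
```

```text
(array([ 0.51335268, -0.03774979]), np.float64(0.058691838864586246))
0.057 (array([ 0.51459837, -0.03664364]), np.float64(0.05962237456874251), np.int64(44))
0.0585 (array([ 0.51443979, -0.0367167 ]), np.float64(0.05955329614025949), np.int64(39))
0.06 (array([ 0.51442473, -0.03674322]), np.float64(0.05957195852650384), np.int64(36))
```

View pics/c7.png

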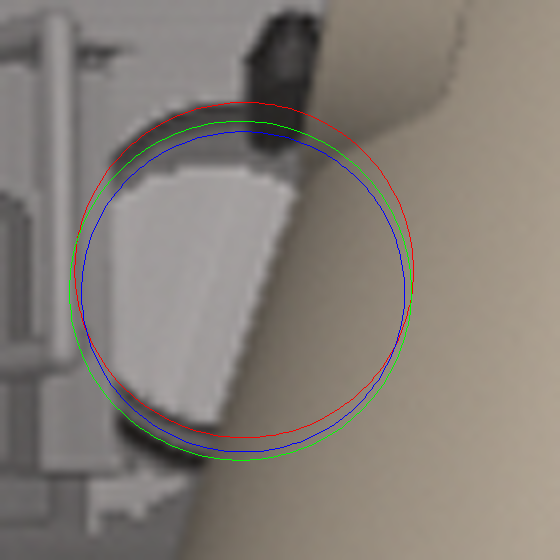

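In the top view the rim and base also match a pan centred in the ring, to within about 2 mm. The bar is at about (0.511, 0.017, 0.2215) and the stand yaw is about 0.025. Next I'll tilt the tool to match the flap.

Emit:
drive_tool(
  deltas=[
    [[0, 0, 0, 0, 0, 0.17, 60], [0, 0, 0, -0.87, 0, 0, 90], [0, 0, 0, -0.9, 0, 0, 90], [0, 0, 0, -0.9, 0, 0, 90], [0, 0, 0, -0.9, 0, 0, 90], [0, 0, 0, -0.9, 0, 0, 90], [0, 0, 0, -0.9, 0, 0, 90], [0, 0, 0, 0, 0, 0, 90], [0, 0, 0, 0, 0, 0, 90]],
  ],
)

```text
clock: 8.48
eef_pos: [0.5167, -0.1127, 0.2926]
tcp_rot: [0.037, -2.915, -1.143]
ft_force: [0.2, 0.9, 0.5]
gripper_width: 0.645
```

```bash
cat > go.py <<'E'
from h import *
def hinge(yaw=.025,spot=(.5125,-.038)): return np.array([spot[0]-.14*np.sin(yaw),spot[1]+.14*np.cos(yaw),.13])
def rep(target=None):
    s=env.get_state();M=R.from_rotvec(s['tcp_rot']).as_matrix()
    print(round(s['clock'],2),s['eef_pos'].round(4),'w',round(s['gripper_width'],3),'F',s['ft_force'].round(1),'j',s['joints'].round(2))
    print('tool x',M[:,0].round(3),'z',M[:,2].round(3))
    print('hinge in tool mm',((hinge()-s['eef_pos'])@M*1000).round(1))
    if target is not None: print('units',((np.array(target)-s['eef_pos'])@M/.06).round(2))
E
python3 -c "
from go import *
rep((.511,-.037,.279)); rep((.511,.018,.220))"
```

```text
8.47 [ 0.5167 -0.1127  0.2926] w 0.645 F [0.2 0.9 0.5] j [-0.51  0.35  0.41  2.07  0.62 -0.69]
tool x [-1.    -0.026  0.001] z [-0.018  0.68  -0.733]
hinge in tool mm [  2.1  47.  265.2]
units [0.06 0.77 1.02]
8.47 [ 0.5167 -0.1127  0.2926] w 0.645 F [0.2 0.9 0.5] j [-0.51  0.35  0.41  2.07  0.62 -0.69]
tool x [-1.    -0.026  0.001] z [-0.018  0.68  -0.733]
hinge in tool mm [  2.1  47.  265.2]
units [0.04 0.78 2.37]
```

Emit:
drive_tool(
  deltas=[
    [[0.02, 0.39, 0.2, 0, 0, 0, 90], [0.02, 0.39, 0.3, 0, 0, 0, 90], [0, 0, 0.6, 0, 0, 0, 90], [0, 0, 0.3, 0, 0, 0, 90], [0, 0, 0, 0, 0, 0, 90]],
  ],
)

```text
clock: 9.1
eef_pos: [0.5114, -0.02, 0.2637]
tcp_rot: [0.042, -2.916, -1.144]
ft_force: [0.3, -0.6, 0.2]
gripper_width: 0.648
```

```bash
python3 -c "
from go import *
rep((.511,.018,.220)); w=cap('wrist','w8'); print(proj(w,[(.511,.017,.2215)]))"
```

```text
9.1 [ 0.5114 -0.02    0.2637] w 0.648 F [ 0.3 -0.6  0.2] j [-0.37  0.2   0.18  1.89  0.68 -0.52]
tool x [-1.    -0.028 -0.001] z [-0.018  0.68  -0.733]
hinge in tool mm [ -0.9  -1.5 181. ]
units [-0.01 -0.03  0.96]
[[253.22762114 223.8710872 ]]
```

View pics/w8.png

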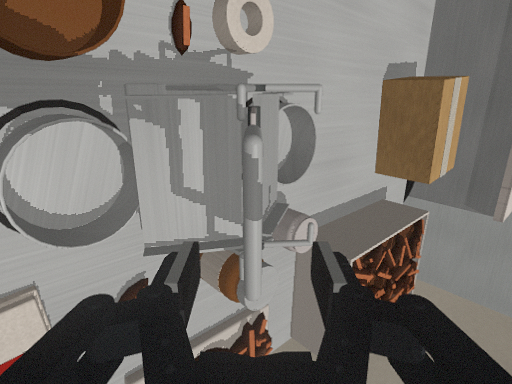

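The bar is at x≈253, from y 135 to 300, parallel to the tool x axis and midway between the fingers. Next I'll advance and close.

Emit:
drive_tool(
  deltas=[
    [[0, 0, 0.4, 0, 0, 0, 90], [0, 0, 0.4, 0, 0, 0, 90], [0, 0, 0.16, 0, 0, 0, 90], [0, 0, 0, 0, 0, 0, 90], [0, 0, 0, 0, 0, 0, 150], [0, 0, 0, 0, 0, 0, 200], [0, 0, 0, 0, 0, 0, 255], [0, 0, 0, 0, 0, 0, 255], [0, 0, 0, 0, 0, 0, 255]],
  ],
)

```text
clock: 10.28
eef_pos: [0.5113, 0.0174, 0.2214]
tcp_rot: [0.037, -2.916, -1.146]
ft_force: [0.2, -5.8, 5.2]
gripper_width: 0.119
```

```bash
python3 -c "
from go import *
rep()"
```

```text
10.28 [0.5113 0.0174 0.2214] w 0.119 F [ 0.2 -5.8  5.2] j [-0.31  0.15  0.05  1.76  0.7  -0.44]
tool x [-1.    -0.025 -0.001] z [-0.016  0.681 -0.732]
hinge in tool mm [  0.2  -0.3 124.6]
```

Emit:
drive_tool(
  deltas=[
    [[0, 0.07, 0.002, 0.25, 0, 0, 255], [0, 0.143, 0.005, 0.5, 0, 0, 255], [0, 0.143, 0.005, 0.5, 0, 0, 255], [0, 0.143, 0.005, 0.5, 0, 0, 255], [0, 0, 0, 0, 0, 0, 255], [0, 0, 0, 0, 0, 0, 255]],
  ],
)

```text
clock: 11.02
eef_pos: [0.5106, 0.042, 0.2392]
tcp_rot: [0.04, -3.036, -0.785]
ft_force: [0.5, -3.7, 7.0]
gripper_width: 0.114
```

```bash
python3 -c "
from go import *
rep()"
```

```text
11.03 [0.5106 0.042  0.2392] w 0.114 F [ 0.5 -3.7  7. ] j [-0.17  0.04  0.04  1.68  0.5  -0.22]
tool x [-1.    -0.026 -0.001] z [-0.011  0.485 -0.875]
hinge in tool mm [  0.2  -0.5 124.6]
```

Emit:
drive_tool(
  deltas=[
    [[0, 0.07, 0.002, 0.25, 0, 0, 255], [0, 0.143, 0.005, 0.5, 0, 0, 255], [0, 0.143, 0.005, 0.5, 0, 0, 255], [0, 0.143, 0.005, 0.5, 0, 0, 255], [0, 0.143, 0.005, 0.5, 0, 0, 255], [0, 0.143, 0.005, 0.5, 0, 0, 255], [0, 0.1, 0.003, 0.35, 0, 0, 255], [0, 0, 0, 0, 0, 0, 255], [0, 0, 0, 0, 0, 0, 255]],
  ],
)

```text
clock: 12.15
eef_pos: [0.5092, 0.0928, 0.2542]
tcp_rot: [0.041, -3.139, -0.116]
ft_force: [-0.8, 0.2, 9.7]
gripper_width: 0.118
```

```bash
python3 -c "
from go import *
rep(); w=cap('wrist','w9');s=cap('scene');t=cap('top')
A=cv2.resize(s['pixels'][130:240,200:360,::-1],(480,330),interpolation=2);B=cv2.resize(t['pixels'][150:260,190:350,::-1],(480,330),interpolation=2)
"
```

```text
12.15 [0.5092 0.0928 0.2542] w 0.118 F [-0.8  0.2  9.7] j [0.14 0.   0.1  1.66 0.07 0.12]
tool x [-1.    -0.026 -0.001] z [-0.001  0.074 -0.997]
hinge in tool mm [ 0.000e+00 -1.000e-01  1.245e+02]
```

Emit:
drive_tool(
  deltas=[
    [[0, 0.076, 0.001, 0.26, 0, 0, 255], [0, 0.076, 0.001, 0.27, 0, 0, 255], [0, 0, 0, 0, 0, 0, 255], [0, 0, 0, 0, 0, 0, 255], [0, 0, 0, 0, 0, 0, 255]],
  ],
)

```text
clock: 12.92
eef_pos: [0.509, 0.1017, 0.2545]
tcp_rot: [-0.041, 3.141, 0.0]
ft_force: [-1.3, 1.1, 8.6]
gripper_width: 0.117
```

```bash
python3 -c "
from go import *
rep(); w=cap('wrist');s=cap('scene')
A=cv2.resize(s['pixels'][125:245,215:365,::-1],(475,380),interpolation=2);B=cv2.resize(w['pixels'][:,:,::-1],(320,240))
cv2.imwrite('pics/c10.png',np.hstack([A,cv2.copyMakeBorder(B,0,140,0,0,0)]))"
```

```text
12.93 [0.509  0.1017 0.2545] w 0.117 F [-1.3  1.1  8.6] j [ 0.2   0.01  0.11  1.67 -0.    0.17]
tool x [-1.    -0.026 -0.001] z [ 0.001  0.    -1.   ]
hinge in tool mm [  0.    0.2 124.5]
```

View pics/c10.png

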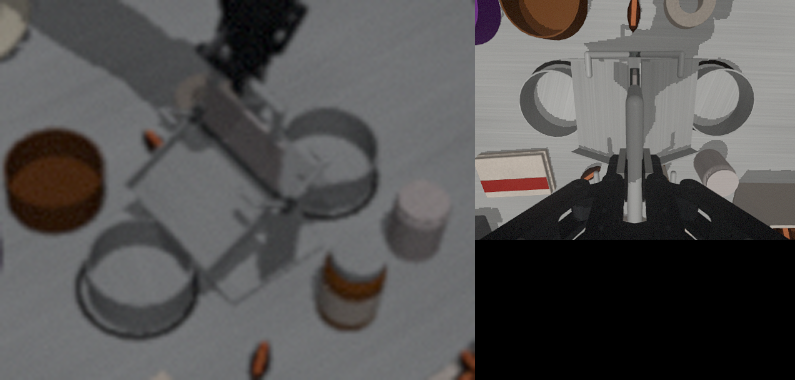

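The flap is upright and held: the bar is vertical between the fingers at about (635,150), with the plate edge-on. The pans stand symmetrically on either side, and nothing else has moved.

```bash
python3 -c "
from workcell import env
print(env.sign_off())"
```

```text
the job is handed in; nothing more can be done
None
```

The job is done and handed in at about 13 s on the robot clock. I gripped the steel pan by its outer wall, slid it flat along the table into the empty ring and let go. I then took the flap by its bar, swung it to upright about its hinge, and handed in while still gripping it.

**Pan:** it is centred in the ring to within about 1–3 mm. The automatic rim fit gave (0.5144, −0.0367), my hand-picked rim points gave (0.5134, −0.0377), and the ring fitted at (0.5123, −0.0378). The first overlay, drawn from the automatic fit, was about 3 mm off the visible rim on one side. The hand-picked points and the top-view overlay agreed better.

**Flap:** the lean comes from the tool angle, which was vertical to about 0.001 rad. That assumes the bar did not turn in the grip and that the flap started on its −0.75 stop. The hinge stayed within 0.5 mm of its expected place throughout the swing, and I made no separate measurement of the lean from pictures. At the last check the grip was holding, with a steady force of about 9 N on the wrist.

**Everything else:** the last picture showed nothing knocked over and no sign that the bystanders or the coloured pans had moved. I judged that by eye.

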